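# Hold a spring clamp open over a template edge

## Task

Take the spring clamp off the low plywood rack where it is parked by squeezing its two handles together, and bring it to the taller of the two upright card templates. Keep it squeezed fully open and lower it upright over the middle of that card's top edge, one jaw on each side and a good 2 cm down past the edge, with no part of the clamp touching the card, ready for a second sheet to be slipped in. Finish like that, still holding the clamp gaping there; do not press against or shift either card, drop the clamp or disturb the other things.

Things in the scene. Friction and masses are not known exactly. Their poses are not given: they have to be found in the camera images.
- clamp: Spring clamp, dark steel with black rubber grips, 80 g, parked jaws down astride the rack's panel, pivot 25 mm above the panel's top. Origin on the pivot pin (along own y); z up to the handles; x = squeeze direction. The handles, one each side in x, splay upward and end 61 mm above the pivot. Jaws end 55 mm below the pivot, 20 mm wide (y). The coil round the pin has 7 mm radius.
- clamp_grip (a point): midway between the handles, 51 mm above the pivot: grip here from above, TCP on this point, fingers outside the handles, closing along the clamp's x. Handles are 21 mm wide (y); over their outsides at the top 64 mm parked, 31 mm fully squeezed. About 5 N starts to open the jaws, 8 N holds them fully open against stops: grip with 15 to 25 N and keep gripping.
- jaw_a (a joint): angle of the half on the clamp's -x side (rad): 0 parked on the 6 mm rack panel, -0.05 shut, 0.28 fully open (stop). Both halves move together as mirror images; squeezing raises the value. Fully open, the tips gape about 35 mm.
- jaw_b (a joint): the same for the half on the clamp's +x side, same values.
- tip_a (a point): inner lower face of the -x jaw's rubber pad, 53 mm below the pivot when parked
- tip_b (a point): inner lower face of the +x jaw's rubber pad, 53 mm below the pivot when parked
- rack: fixed clamp rack: wooden block 60x100x20 mm (x, y, z) with an upright plywood panel 6 mm thick (x), 70 mm wide (y), top edge 80 mm above the worktop. Origin at the centre of its underside. Axes parallel to the parked clamp's.
- tall_card: the taller template: stiff pale card 5 mm thick (its own x), 110 mm wide (y), standing upright in a wooden block 70x120x22 mm with two cleats up to 36 mm high; loose, 0.9 kg. Card's top edge 130 mm above the worktop. Origin at the centre of its underside. It may stand left, middle or right.
- tall_card_edge (a point): middle of the taller card's top edge (axes as the card's: x across the thickness, y along the edge, z up)
- short_card: the shorter template: the same card and block, but the card's top edge is only 90 mm above the worktop; to be left alone. Origin at the centre of its underside.
- masking_tape: roll of masking tape, 98 mm across, 36 mm high, lying flat, bystander. Origin at the centre of its underside.
- screw_box: small card box of screws 60x80x52 mm, bystander. Origin at the centre of its underside.
- tape_measure: tape measure 36x82x67 mm, bystander. Origin at the centre of its underside.

How it is judged:
By the outcome, as a careful person would: the job done as asked, in the order asked, and still so for the second after the job is handed in, while the arm keeps its last pose, push and grip.
It also fails if it takes over 42 s, if anything falls off the work surface, if the arm or the gripper's body presses on something with over 40 N, if the wrist force passes 120 N, or if a joint passes its speed limit or range.

## Robot

A 7-joint arm with a two-finger parallel gripper is mounted at the origin on the work surface; the furniture and walls round the work are solid. World frame = base frame: x ahead of the robot, y to its left, z up, the work surface at z = 0. Lengths are in m, angles in rad, forces in N, time in s.
With the tool pointing down it reaches from about 0.35 to 0.9 m from the base axis. Payload 19.9 kg.
Tool frame: the origin (TCP) lies between the finger pads, 19 mm behind the fingertips; this is the grasp point; z points along the fingers, y is the line along which they close (so a half turn about z gives the same grasp; the last joint's range is limited). The gripper opens to 94 mm and grips with 3 to 60 N. Pads are 16 mm wide; open, the fingers measure 119 mm over their backs; the gripper's body (75 mm by 177 mm) begins 78 mm behind the grasp point.
Start: joints at [-1.337, 0.417, -0.01, 1.614, 0.005, 1.111, -0.053], TCP at [0.17, 0.602, 0.224] pointing down, gripper open.
Joint ranges: [-2.81, 2.81], [-0.39, 2.02], [-1.27, 1.25], [0.06, 2.57], [-1.19, 4.33], [0.19, 2], [-2.82, 2.82]. Speed limits (rad/s): [1.89, 1.89, 2.39, 2.39, 3.01, 3.01, 3.01].

## Interface

Orientations are given as a unit quaternion [x, y, z, w].
In Python, from station import ctrl gives the robot as it stands. The module is installed in compiled form; this text tells all that it offers.
- The arm moves only by the tool servo_tool, never from a script. Its argument "rows" is a list of rows, each an object with "gripper": the opening, from 0 (shut) to 1 (fully open); "offset": the shift along the tool's x, y, z in cm, a list of three; "delta_rot": the turn, a rotation vector about the tool's x, y, z in rad, a list of three. A call has 1 to 20 rows; each row shifts and turns the commanded pose from where the row before left it, along the tool's axes as they then stand; what a row does not reach is not made up. A row lasts 1/12 s, in which the tool goes at most 41.7 mm and 7.16 degrees, less where a joint would pass 70% of its speed; a pose out of reach is approached as far as the arm can. A call is refused whole if a number of a shift passes 4.17 or a number of a turn 0.125, either way. A call with a gripper value outside its range is refused whole. The fingers move at their own pace and stop on an object; the grip force is fixed at half the most. Time passes only in rows, so rows that do not move let the fingers close. It gives the time, the measured TCP pose, the force, the opening and the grip force at its end, in the units of the state.
- ctrl.get_state(): the state, without advancing time (a new reading comes with each control period).
- ctrl.grab_frame(name): name is "side" or "top"; returns a dict with "image" (400x640x3 uint8, blue, green, red), "z_map" (400x640 float32, m along the optical axis (not along the pixel's ray), 0 where there is no reading), "camera_matrix" (3x3 intrinsics, pixels), "R" (3x3) and "t" (3): a world point X has camera coordinates R X + t. Camera axes: x right, y down, z forward; pixel columns grow to the right and rows downward; lengths in m; the calibration is good to about 2 mm. A picture is of the moment at which its call begins.
- ctrl.close_job(): hands the job in; it is judged then, once.
Trained networks look in the newest picture that a camera, given by its name, has taken for a name from the list of things; names that differ only in an ending like _2 or _b are one class to them, and where a whole thing is asked for, a point or a joint stands for the part that bears it (a point fixed in the world has none). Each returns a list of dicts, best first, with "conf" (0 to 1); they miss things now and then, are a little off and sometimes report something else, mostly with a low value. They report only what shows in the picture. A call takes as long as a camera call.
- ctrl.silhouettes(camera, thing): "pixels" (400x640 bool, what is visible of it) and "position" ([column, row] in pixels, amid what is visible of it).
The state is a dict: "clock": time; "qpos": joint angles; "qd": joint speeds; "tau": joint torques, N m; "eef_pos": TCP position; "eef_rot": TCP orientation; "wrist_force": force on the tool from outside, world axes, zero at the start; "moment": the same for the moment, N m; "width": opening from 0.0 (shut) to 1.0 (fully open); "gripper_force": force on a finger pad.
Only numpy, scipy, OpenCV 4.12 (cv2) and the standard library are available. Lean on these libraries where they do the work, as an engineer would, in place of code of your own. Each camera call takes 0.05 s, during which the arm holds its last target. There are 200 camera calls.

## Working session

There is one attempt and no reset: what is moved stays moved. The work goes in short steps, Python scripts to look and compute and a tool call to move; the robot and the scene stay as the last step left them, time stands still between calls to the robot, and variables do not carry over. Pictures are saved under pics/ and viewed, at most 10 in all, crops included, and the job is handed in when it is done.

Besides the shell and the picture viewer there is one more tool, called after "Call:" by a JSON object that holds its "method" and its "body", one argument or row to a line. servo_tool: Moves the arm, as the interface text tells. Its arguments: {"type":"object","properties":{"rows":{"type":"array","items":{"type":"object","properties":{"gripper":{"type":"number"},"offset":{"type":"array","items":{"type":"number"}},"delta_rot":{"type":"array","items":{"type":"number"}}}}}},"required":["rows"]}

```bash
mkdir -p pics; cat > h.py <<'E'
from station import ctrl
import numpy as np, cv2
def pts(f, m=None):
    z=f["z_map"]; K=f["camera_matrix"]
    ok=(z>0) if m is None else (z>0)&m
    v,u=np.nonzero(ok); d=z[ok]
    c=np.c_[(u-K[0,2])/K[0,0]*d,(v-K[1,2])/K[1,1]*d,d]
    return (c-f["t"])@f["R"]   # R^T (c-t)
E
python3 - <<'E'
from h import *
s=ctrl.get_state(); print({k:np.round(v,3) for k,v in s.items()})
for n in("side","top"):
    f=ctrl.grab_frame(n); cv2.imwrite(f"pics/{n}0.png",f["image"])
    print(n,"cam",np.round(-f["R"].T@f["t"],3),np.round(f["R"][2],2))
    for th in("clamp","rack","tall_card","short_card","masking_tape","screw_box","tape_measure"):
        for d in ctrl.silhouettes(n,th)[:2]:
            P=pts(f,d["pixels"])
            print(th,round(d["conf"],2),np.round(d["position"]),len(P), np.round(np.percentile(P,[2,50,98],axis=0),3).tolist() if len(P) else "")
E
```

```text
{'clock': np.float64(0.0), 'qpos': array([-1.338,  0.418, -0.01 ,  1.614,  0.005,  1.111, -0.053]), 'qd': array([-0.   , -0.001, -0.   , -0.   , -0.   , -0.   , -0.001]), 'tau': array([ 1.0000e-03, -8.5127e+01,  6.3900e-01, -4.2599e+01, -4.9000e-02,
        1.9000e-02,  0.0000e+00]), 'eef_pos': array([0.169, 0.601, 0.224]), 'eef_rot': array([ 0.137,  0.991, -0.001, -0.   ]), 'wrist_force': array([ 0.421, -0.248, -0.13 ]), 'moment': array([0.038, 0.004, 0.003]), 'gripper_force': np.float64(0.0), 'width': np.float64(1.001)}
side cam [0.489 0.835 0.639] [-0.03 -0.86 -0.51]
clamp 0.58 [280. 205.] 304 [[0.529, -0.274, -0.001], [0.558, -0.027, 0.111], [0.609, -0.018, 0.165]]
rack 0.56 [283. 239.] 600 [[0.523, -0.076, 0.001], [0.553, -0.005, 0.02], [0.586, 0.019, 0.079]]
tall_card 0.98 [306. 309.] 1776 [[0.465, 0.183, 0.003], [0.5, 0.258, 0.022], [0.539, 0.297, 0.129]]
short_card 0.83 [314. 195.] 672 [[0.421, -0.315, -0.001], [0.469, -0.246, 0.022], [0.511, -0.207, 0.089]]
masking_tape 0.83 [360. 210.] 717 [[0.288, -0.191, -0.002], [0.331, -0.133, 0.024], [0.379, -0.1, 0.036]]
masking_tape 
[... 972 characters left out ...]
6.] 954 [[0.46, 0.175, 0.0], [0.492, 0.231, 0.026], [0.537, 0.293, 0.132]]
short_card 0.76 [390. 212.] 866 [[0.419, -0.329, 0.016], [0.458, -0.269, 0.025], [0.503, -0.214, 0.092]]
masking_tape 0.86 [362. 258.] 377 [[0.282, -0.194, 0.002], [0.327, -0.157, 0.036], [0.375, -0.105, 0.041]]
screw_box 0.68 [236. 170.] 633 [[0.562, 0.16, 0.003], [0.589, 0.199, 0.051], [0.623, 0.245, 0.057]]
screw_box 0.6 [314. 184.] 42 [[0.52, -0.047, 0.079], [0.528, -0.036, 0.163], [0.548, -0.027, 0.17]]
tape_measure 0.78 [398. 164.] 334 [[0.598, -0.347, 0.002], [0.611, -0.299, 0.055], [0.635, -0.268, 0.068]]
tape_measure 0.39 [308. 172.] 112 [[0.554, -0.042, -0.003], [0.568, -0.031, 0.14], [0.601, -0.021, 0.168]]
```

```bash
python3 - <<'E'
from h import *
def rect(P,lab):
    (c,wh,a)=cv2.minAreaRect((P[:,:2]*1000).astype(np.float32)); print(lab,len(P),np.round(c,1),np.round(wh,1),round(a,1))
for n in("top","side"):
    f=ctrl.grab_frame(n); P=pts(f)
    def box(x0,x1,y0,y1,z0,z1):
        return P[(P[:,0]>x0)&(P[:,0]<x1)&(P[:,1]>y0)&(P[:,1]<y1)&(P[:,2]>z0)&(P[:,2]<z1)]
    for lab,b in (("card top",(.42,.57,.14,.32,.122,.14)),("card all",(.42,.57,.14,.32,.05,.14)),("block",(.42,.57,.14,.32,.012,.03)),
      ("handles",(.48,.64,-.1,.05,.15,.18)),("clamp",(.48,.64,-.1,.05,.09,.18)),("panel",(.48,.64,-.1,.05,.072,.088)),("rackblock",(.48,.64,-.11,.05,.013,.03))):
        rect(box(*b),n+" "+lab)
    if n=="top":
        im=cv2.resize(f["image"][130:250,190:350],None,fx=4,fy=4)
    else: im2=cv2.resize(f["image"][160:340,210:370],None,fx=4,fy=4)[:, :]
cv2.imwrite("pics/a.png",im); cv2.imwrite("pics/b.png",cv2.resize(im2,(533,600)))
E
```

```text
top card top 79 [498.5 234.8] [110.4   6.1] 80.6
top card all 286 [536.2 223.9] [119.9  84.7] 80.8
top block 516 [521.6 229.7] [122.  117.9] 80.2
top handles 66 [551.9 -34. ] [61.9 20. ] 6.2
top clamp 171 [551.2 -32.5] [29.4 61.5] 89.2
top panel 44 [550.4 -32.2] [65.8 26.8] 83.3
top rackblock 329 [551.2 -33.4] [60.7 99.7] 6.4
side card top 114 [501.4 235.2] [111.    5.2] 80.9
side card all 447 [536.4 229.4] [111.   76.3] 80.6
side block 893 [522.5 232.8] [120.8 112. ] 80.7
side handles 63 [555.2 -32.2] [60.8 22.2] 5.6
side clamp 257 [554.2 -32.8] [61.8 32.5] 18.5
side panel 56 [553.6 -23.6] [31.8 41. ] 44.7
side rackblock 331 [555.2 -31.9] [ 59.7 103.3] 6.2
```

View pics/a.png

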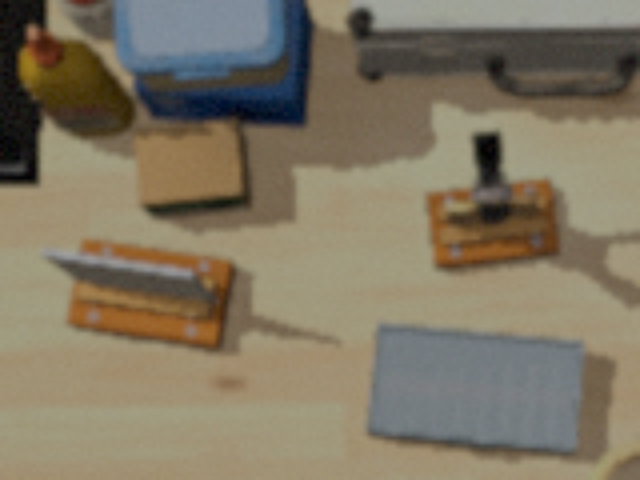

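View pics/side0.png

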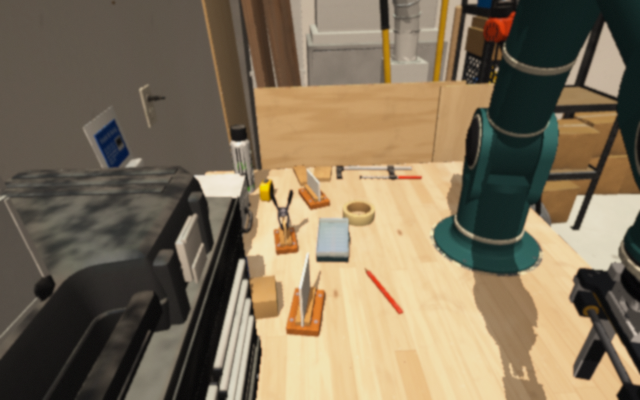

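```bash
python3 - <<'E'
from h import *
for n in("top","side"):
    f=ctrl.grab_frame(n); P=pts(f)
    Q=P[(P[:,0]>.25)&(P[:,0]<.85)&(abs(P[:,1])<.45)&(P[:,2]>.1)&(P[:,2]<.6)]
    for y in np.arange(-.35,.45,.1):
        q=Q[abs(Q[:,1]-y)<.05]; 
        print(n,round(y,2),[(round(x,2),int(sum(abs(q[:,0]-x)<.025)),round(float(q[abs(q[:,0]-x)<.025][:,2].max()),2)) for x in np.arange(.3,.85,.05) if (abs(q[:,0]-x)<.025).sum()>3])
E
```

```text
top -0.35 [(np.float64(0.65), 230, 0.23), (np.float64(0.7), 528, 0.24)]
top -0.25 [(np.float64(0.65), 35, 0.13), (np.float64(0.7), 261, 0.13), (np.float64(0.75), 256, 0.13), (np.float64(0.8), 246, 0.13)]
top -0.15 [(np.float64(0.65), 54, 0.12), (np.float64(0.7), 565, 0.13), (np.float64(0.75), 524, 0.13), (np.float64(0.8), 519, 0.13)]
top -0.05 [(np.float64(0.5), 12, 0.17), (np.float64(0.55), 136, 0.17), (np.float64(0.6), 15, 0.17), (np.float64(0.65), 35, 0.13), (np.float64(0.7), 581, 0.13), (np.float64(0.75), 521, 0.13), (np.float64(0.8), 507, 0.13)]
top 0.05 [(np.float64(0.65), 49, 0.13), (np.float64(0.7), 386, 0.13), (np.float64(0.75), 358, 0.13), (np.float64(0.8), 359, 0.13)]
top 0.15 [(np.float64(0.5), 27, 0.13), (np.float64(0.65), 473, 0.16), (np.float64(0.7), 472, 0.16), (np.float64(0.75), 52, 0.15)]
top 0.25 [(np.float64(0.5), 107, 0.14), (np.float64(0.65), 458, 0.19), (np.float64(0.7), 214, 0.22), (np.float64(0.75), 12, 0.22)]
top 0.35 [(np.float64(0.6), 1639, 0.37), (np.float64(0.65), 1276, 0.42), (np.float64(0.7), 1315, 0.43), (np.float64(0.75), 1353, 0.44), (np.float64(0.8), 1314, 0.45)]
side -0.35 [(np.float64(0.65), 52, 0.18), (np.float64(0.7), 674, 0.24), (np.float64(0.75), 57, 0.24)]
side -0.25 [(np.float64(0.7), 125, 0.13), (np.float64(0.75), 105, 0.12), (np.float64(0.8), 105, 0.12)]
side -0.15 [(np.float64(0.7), 295, 0.12), (np.float64(0.75), 255, 0.12), (np.float64(0.8), 85, 0.12)]
side -0.05 [(np.float64(0.55), 197, 0.17), (np.float64(0.6), 36, 0.17), (np.float64(0.7), 6, 0.12)]
side 0.05 []
side 0.15 [(np.float64(0.5), 27, 0.13)]
side 0.25 [(np.float64(0.5), 183, 0.13)]
side 0.35 [(np.float64(0.6), 1757, 0.36), (np.float64(0.65), 94, 0.36)]
```

Call:
{"method": "servo_tool", "body": {
  "rows": [
    {"gripper": 1, "offset": [-2.6, -2.4, -0.3]},
    {"gripper": 1, "offset": [-2.6, -2.4, -0.3]},
    {"gripper": 1, "offset": [-2.6, -2.4, -0.3]},
    {"gripper": 1, "offset": [-2.6, -2.4, -0.3]},
    {"gripper": 1, "offset": [-2.6, -2.4, -0.3]},
    {"gripper": 1, "offset": [-2.6, -2.4, -0.3]},
    {"gripper": 1, "offset": [-2.6, -2.4, -0.3]},
    {"gripper": 1, "offset": [-2.6, -2.4, -0.3]},
    {"gripper": 1, "offset": [-2.6, -2.4, -0.3]},
    {"gripper": 1, "offset": [-2.6, -2.4, -0.3]}
  ]
}}

```text
$.rows[0]: bad value
```

Call:
{"method": "servo_tool", "body": {
  "rows": [
    {"gripper": 1, "offset": [-2.6, -2.4, -0.3], "delta_rot": [0, 0, 0]},
    {"gripper": 1, "offset": [-2.6, -2.4, -0.3], "delta_rot": [0, 0, 0]},
    {"gripper": 1, "offset": [-2.6, -2.4, -0.3], "delta_rot": [0, 0, 0]},
    {"gripper": 1, "offset": [-2.6, -2.4, -0.3], "delta_rot": [0, 0, 0]},
    {"gripper": 1, "offset": [-2.6, -2.4, -0.3], "delta_rot": [0, 0, 0]},
    {"gripper": 1, "offset": [-2.6, -2.4, -0.3], "delta_rot": [0, 0, 0]},
    {"gripper": 1, "offset": [-2.6, -2.4, -0.3], "delta_rot": [0, 0, 0]},
    {"gripper": 1, "offset": [-2.6, -2.4, -0.3], "delta_rot": [0, 0, 0]},
    {"gripper": 1, "offset": [-2.6, -2.4, -0.3], "delta_rot": [0, 0, 0]},
    {"gripper": 1, "offset": [-2.6, -2.4, -0.3], "delta_rot": [0, 0, 0]}
  ]
}}

```text
clock: 1.83
eef_pos: [0.3553, 0.2984, 0.2546]
eef_rot: [0.137, 0.991, 0.0, 0.0]
wrist_force: [0.9, 1.0, 0.6]
width: 0.999
gripper_force: 0.0
```

```bash
cat >> h.py <<'E'
from scipy.spatial.transform import Rotation as Ro
def go(x,y,z,yaw):
    "shift in tool cm and turn about tool z to put TCP at xyz with tool-y at world yaw deg, tool z down"
    s=ctrl.get_state(); R=Ro.from_quat(s["eef_rot"]).as_matrix()
    c,q=np.cos(np.radians(yaw)),np.sin(np.radians(yaw))
    ty=np.array([c,q,0]); tz=np.array([0,0,-1.]); D=np.c_[np.cross(ty,tz),ty,tz]
    print("clock",round(float(s["clock"]),2),"pos",np.round(s["eef_pos"],4),"F",np.round(s["wrist_force"],1),"grip",round(float(s["gripper_force"]),1),"w",round(float(s["width"]),3))
    print("tool y yaw",round(float(np.degrees(np.arctan2(R[1,1],R[0,1]))),2),"shift cm",np.round(100*R.T@(np.array([x,y,z])-s["eef_pos"]),2),"shift after turn",np.round(100*D.T@(np.array([x,y,z])-s["eef_pos"]),2),"rot",np.round(Ro.from_matrix(R.T@D).as_rotvec(),3))
E
python3 - <<'E'
from h import *
go(.5533,-.033,.255,6.2)
f=ctrl.grab_frame("side"); P=pts(f)
Q=P[(P[:,0]>.45)&(P[:,0]<.7)&(P[:,1]>.25)&(P[:,1]<.42)&(P[:,2]>.2)&(P[:,2]<.5)]
print(np.percentile(Q,[1,3],axis=0)); 
for y in np.arange(.25,.42,.02):
    q=Q[abs(Q[:,1]-y)<.01]; print(round(y,2),len(q),q[:,0].min().round(3) if len(q) else "")
E
```

```text
clock 1.83 pos [0.3553 0.2984 0.2546] F [0.9 1.  0.6] grip 0.0 w 0.999
tool y yaw 74.26 shift cm [-28.05 -26.53  -0.05] shift after turn [-35.08  16.1   -0.04] rot [ 1.000e-03 -0.000e+00  1.188e+00]
[[0.59017297 0.33015336 0.21748611]
 [0.59084453 0.33299931 0.222889  ]]
0.25 0 
0.27 0 
0.29 0 
0.31 0 
0.33 211 0.592
0.35 408 0.592
0.37 445 0.589
0.39 463 0.59
0.41 542 0.591
```

Call:
{"method": "servo_tool", "body": {
  "rows": [
    {"gripper": 1, "offset": [-2.8, -2.65, 0], "delta_rot": [0, 0, 0]},
    {"gripper": 1, "offset": [-2.8, -2.65, 0], "delta_rot": [0, 0, 0]},
    {"gripper": 1, "offset": [-2.8, -2.65, 0], "delta_rot": [0, 0, 0]},
    {"gripper": 1, "offset": [-2.8, -2.65, 0], "delta_rot": [0, 0, 0]},
    {"gripper": 1, "offset": [-2.8, -2.65, 0], "delta_rot": [0, 0, 0]},
    {"gripper": 1, "offset": [-2.8, -2.65, 0], "delta_rot": [0, 0, 0]},
    {"gripper": 1, "offset": [-2.8, -2.65, 0], "delta_rot": [0, 0, 0]},
    {"gripper": 1, "offset": [-2.8, -2.65, 0], "delta_rot": [0, 0, 0]},
    {"gripper": 1, "offset": [-2.8, -2.65, 0], "delta_rot": [0, 0, 0]},
    {"gripper": 1, "offset": [-2.8, -2.65, 0], "delta_rot": [0, 0, 0]}
  ]
}}

```text
clock: 2.72
eef_pos: [0.553, -0.0327, 0.2545]
eef_rot: [0.137, 0.991, 0.0, 0.0]
wrist_force: [0.2, 1.0, 0.8]
width: 0.998
gripper_force: 0.0
```

Call:
{"method": "servo_tool", "body": {
  "rows": [
    {"gripper": 1, "offset": [0, 0, 0], "delta_rot": [0, 0, 0.119]},
    {"gripper": 1, "offset": [0, 0, 0], "delta_rot": [0, 0, 0.119]},
    {"gripper": 1, "offset": [0, 0, 0], "delta_rot": [0, 0, 0.119]},
    {"gripper": 1, "offset": [0, 0, 0], "delta_rot": [0, 0, 0.119]},
    {"gripper": 1, "offset": [0, 0, 0], "delta_rot": [0, 0, 0.119]},
    {"gripper": 1, "offset": [0, 0, 0], "delta_rot": [0, 0, 0.119]},
    {"gripper": 1, "offset": [0, 0, 0], "delta_rot": [0, 0, 0.119]},
    {"gripper": 1, "offset": [0, 0, 0], "delta_rot": [0, 0, 0.119]},
    {"gripper": 1, "offset": [0, 0, 0], "delta_rot": [0, 0, 0.119]},
    {"gripper": 1, "offset": [0, 0, 0], "delta_rot": [0, 0, 0.119]},
    {"gripper": 1, "offset": [0, 0, 0], "delta_rot": [0, 0, 0]}
  ]
}}

```text
clock: 3.63
eef_pos: [0.5523, -0.0309, 0.2543]
eef_rot: [0.671, 0.742, -0.0, 0.0]
wrist_force: [-0.4, -0.0, 0.1]
width: 0.999
gripper_force: 0.0
```

```bash
python3 - <<'E'
from h import *
go(.5533,-.033,.156,6.2)
f=ctrl.grab_frame("side"); P=pts(f)
b=P[(P[:,0]>.48)&(P[:,0]<.64)&(P[:,1]>-.1)&(P[:,1]<.05)&(P[:,2]>.145)&(P[:,2]<.18)]
print(cv2.minAreaRect((b[:,:2]*1000).astype(np.float32)))
# fingertips seen, to compare calibration
b=P[(P[:,0]>.45)&(P[:,0]<.66)&(P[:,1]>-.1)&(P[:,1]<.05)&(P[:,2]>.225)&(P[:,2]<.30)]
print(cv2.minAreaRect((b[:,:2]*1000).astype(np.float32)))
cv2.imwrite("pics/c.png",cv2.resize(f["image"][110:270,190:390],None,fx=4,fy=3.75))
E
```

```text
clock 3.63 pos [ 0.5523 -0.0309  0.2543] F [-0.4 -0.   0.1] grip 0.0 w 0.999
tool y yaw 5.72 shift cm [-0.22  0.07  9.83] shift after turn [-0.22  0.07  9.83] rot [ 0.     0.    -0.008]
((554.9521484375, -31.536035537719727), (60.962501525878906, 21.426807403564453), 7.248009204864502)
((554.1914672851562, -27.167314529418945), (118.66293334960938, 20.869314193725586), 5.589792728424072)
```

View pics/c.png

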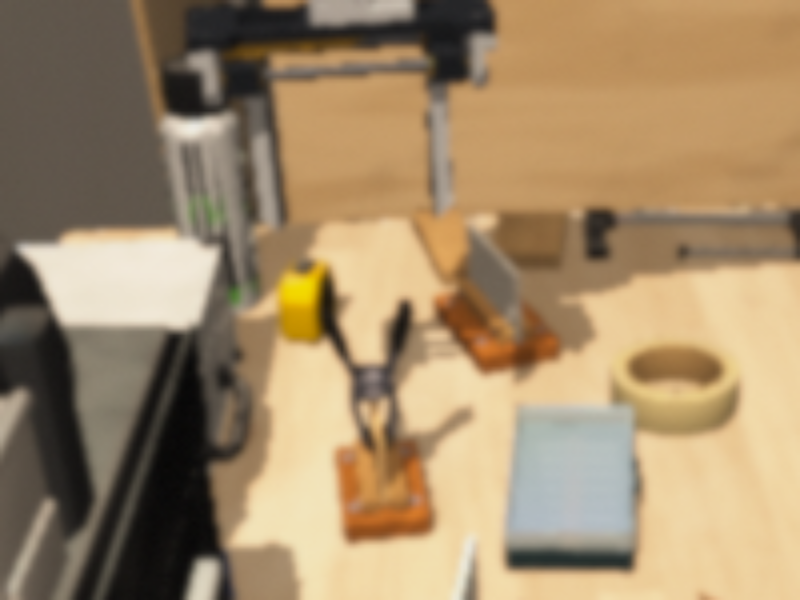

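Call:
{"method": "servo_tool", "body": {
  "rows": [
    {"gripper": 1, "offset": [-0.2, 0.1, 0], "delta_rot": [0, 0, -0.008]},
    {"gripper": 1, "offset": [0, 0, 2.0], "delta_rot": [0, 0, 0]},
    {"gripper": 1, "offset": [0, 0, 2.0], "delta_rot": [0, 0, 0]},
    {"gripper": 1, "offset": [0, 0, 2.0], "delta_rot": [0, 0, 0]},
    {"gripper": 1, "offset": [0, 0, 2.0], "delta_rot": [0, 0, 0]},
    {"gripper": 1, "offset": [0, 0, 1.0], "delta_rot": [0, 0, 0]},
    {"gripper": 1, "offset": [0, 0, 0.8], "delta_rot": [0, 0, 0]},
    {"gripper": 1, "offset": [0, 0, 0], "delta_rot": [0, 0, 0]},
    {"gripper": 1, "offset": [0, 0, 0], "delta_rot": [0, 0, 0]}
  ]
}}

```text
clock: 4.43
eef_pos: [0.5538, -0.0331, 0.1568]
eef_rot: [0.665, 0.747, 0.0, 0.0]
wrist_force: [0.4, -0.3, -0.0]
width: 0.999
gripper_force: 0.0
```

```bash
python3 - <<'E'
from h import *
go(.5533,-.033,.156,6.2)
f=ctrl.grab_frame("side"); 
cv2.imwrite("pics/d.png",cv2.resize(f["image"][170:250,240:340],None,fx=6,fy=6,interpolation=cv2.INTER_CUBIC))
E
```

```text
clock 4.43 pos [ 0.5538 -0.0331  0.1568] F [ 0.4 -0.3 -0. ] grip 0.0 w 0.999
tool y yaw 6.58 shift cm [ 0.02 -0.05  0.08] shift after turn [ 0.02 -0.05  0.08] rot [0.    0.    0.007]
```

View pics/d.png

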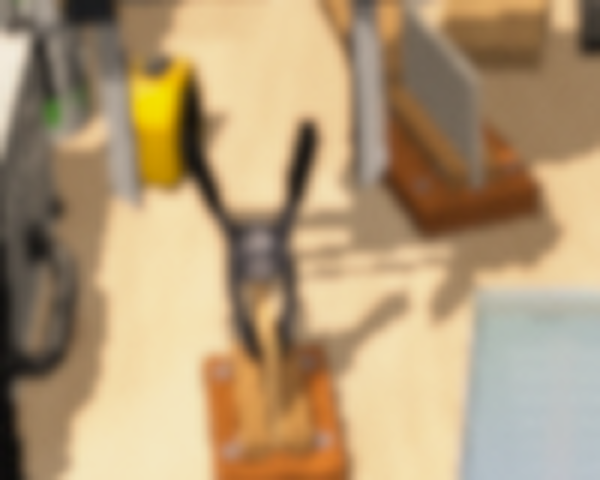

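Call:
{"method": "servo_tool", "body": {
  "rows": [
    {"gripper": 0.6, "offset": [0, 0, 0.1], "delta_rot": [0, 0, 0]},
    {"gripper": 0.5, "offset": [0, 0, 0], "delta_rot": [0, 0, 0]},
    {"gripper": 0.45, "offset": [0, 0, 0], "delta_rot": [0, 0, 0]},
    {"gripper": 0.4, "offset": [0, 0, 0], "delta_rot": [0, 0, 0]},
    {"gripper": 0.36, "offset": [0, 0, 0], "delta_rot": [0, 0, 0]},
    {"gripper": 0.32, "offset": [0, 0, 0], "delta_rot": [0, 0, 0]},
    {"gripper": 0.3, "offset": [0, 0, 0], "delta_rot": [0, 0, 0]},
    {"gripper": 0.3, "offset": [0, 0, 0], "delta_rot": [0, 0, 0]},
    {"gripper": 0.3, "offset": [0, 0, 0], "delta_rot": [0, 0, 0]},
    {"gripper": 0.3, "offset": [0, 0, 0], "delta_rot": [0, 0, 0]},
    {"gripper": 0.3, "offset": [0, 0, 0], "delta_rot": [0, 0, 0]},
    {"gripper": 0.3, "offset": [0, 0, 0], "delta_rot": [0, 0, 0]}
  ]
}}

```text
clock: 5.48
eef_pos: [0.5535, -0.033, 0.1553]
eef_rot: [0.666, 0.746, -0.0, 0.0]
wrist_force: [0.5, 0.1, -1.0]
width: 0.303
gripper_force: 7.0
```

Call:
{"method": "servo_tool", "body": {
  "rows": [
    {"gripper": 0.27, "offset": [0, 0, 0], "delta_rot": [0, 0, 0]},
    {"gripper": 0.27, "offset": [0, 0, 0], "delta_rot": [0, 0, 0]},
    {"gripper": 0.27, "offset": [0, 0, 0], "delta_rot": [0, 0, 0]},
    {"gripper": 0.27, "offset": [0, 0, 0], "delta_rot": [0, 0, 0]}
  ]
}}

```text
clock: 5.82
eef_pos: [0.5535, -0.0329, 0.1553]
eef_rot: [0.666, 0.746, -0.0, 0.0]
wrist_force: [-0.4, -0.7, -0.9]
width: 0.276
gripper_force: 30.0
```

Call:
{"method": "servo_tool", "body": {
  "rows": [
    {"gripper": 0.276, "offset": [0, 0, 0], "delta_rot": [0, 0, 0]},
    {"gripper": 0.276, "offset": [0, 0, 0], "delta_rot": [0, 0, 0]},
    {"gripper": 0.276, "offset": [0, 0, 0], "delta_rot": [0, 0, 0]}
  ]
}}

```text
clock: 6.07
eef_pos: [0.5535, -0.033, 0.1553]
eef_rot: [0.666, 0.746, -0.0, 0.0]
wrist_force: [-0.0, -0.3, -1.0]
width: 0.284
gripper_force: 22.8
```

```bash
python3 - <<'E'
from h import *
go(.5533,-.033,.26,6.2)
f=ctrl.grab_frame("side"); 
cv2.imwrite("pics/e.png",cv2.resize(f["image"][170:250,240:340],None,fx=6,fy=6,interpolation=cv2.INTER_CUBIC))
E
```

```text
clock 6.07 pos [ 0.5535 -0.033   0.1553] F [-0.  -0.3 -1. ] grip 22.8 w 0.284
tool y yaw 6.53 shift cm [ -0.    -0.02 -10.47] shift after turn [ -0.    -0.02 -10.47] rot [0.    0.    0.006]
```

View pics/e.png

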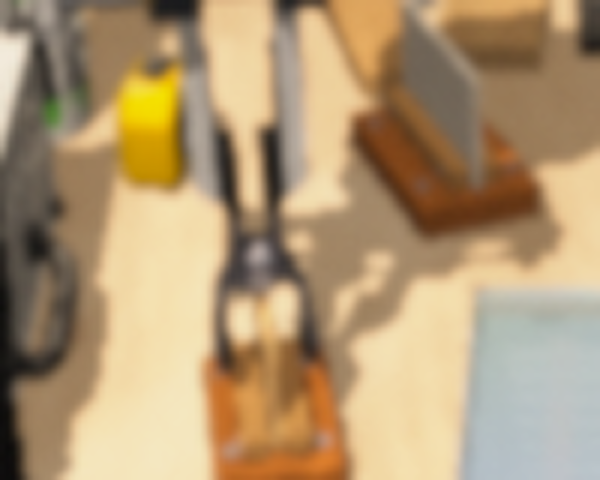

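Call:
{"method": "servo_tool", "body": {
  "rows": [
    {"gripper": 0.276, "offset": [0, 0, -0.5], "delta_rot": [0, 0, 0]},
    {"gripper": 0.276, "offset": [0, 0, -1], "delta_rot": [0, 0, 0]},
    {"gripper": 0.276, "offset": [0, 0, -1.5], "delta_rot": [0, 0, 0]},
    {"gripper": 0.276, "offset": [0, 0, -1.5], "delta_rot": [0, 0, 0]},
    {"gripper": 0.276, "offset": [0, 0, -1.5], "delta_rot": [0, 0, 0]},
    {"gripper": 0.276, "offset": [0, 0, -1.5], "delta_rot": [0, 0, 0]},
    {"gripper": 0.276, "offset": [0, 0, -1.5], "delta_rot": [0, 0, 0]},
    {"gripper": 0.276, "offset": [0, 0, -1.5], "delta_rot": [0, 0, 0]},
    {"gripper": 0.276, "offset": [0, 0, -1], "delta_rot": [0, 0, 0]},
    {"gripper": 0.276, "offset": [0, 0, -0.5], "delta_rot": [0, 0, 0]}
  ]
}}

```text
clock: 6.95
eef_pos: [0.5539, -0.0331, 0.2772]
eef_rot: [0.666, 0.746, 0.001, 0.001]
wrist_force: [-0.0, -0.5, -1.3]
width: 0.278
gripper_force: 22.8
```

Call:
{"method": "servo_tool", "body": {
  "rows": [
    {"gripper": 0.276, "offset": [0.7, 0, 0], "delta_rot": [0, 0, 0]},
    {"gripper": 0.276, "offset": [1.5, -0.2, 0], "delta_rot": [0, 0, 0]},
    {"gripper": 0.276, "offset": [2.2, -0.2, 0], "delta_rot": [0, 0, 0]},
    {"gripper": 0.276, "offset": [2.2, -0.2, 0], "delta_rot": [0, 0, 0]},
    {"gripper": 0.276, "offset": [2.2, -0.2, 0], "delta_rot": [0, 0, 0]},
    {"gripper": 0.276, "offset": [2.2, -0.2, 0], "delta_rot": [0, 0, 0]},
    {"gripper": 0.276, "offset": [2.2, -0.2, 0], "delta_rot": [0, 0, 0]},
    {"gripper": 0.276, "offset": [2.2, -0.2, 0], "delta_rot": [0, 0, 0]},
    {"gripper": 0.276, "offset": [2.2, -0.2, 0], "delta_rot": [0, 0, 0]},
    {"gripper": 0.276, "offset": [2.2, -0.2, 0], "delta_rot": [0, 0, 0]},
    {"gripper": 0.276, "offset": [2.2, -0.2, 0], "delta_rot": [0, 0, 0]},
    {"gripper": 0.276, "offset": [2.2, -0.2, 0], "delta_rot": [0, 0, 0]},
    {"gripper": 0.276, "offset": [1.8, -0.1, 0], "delta_rot": [0, 0, 0]},
    {"gripper": 0.276, "offset": [1.4, 0, 0], "delta_rot": [0, 0, 0.046]},
    {"gripper": 0.276, "offset": [0, 0, 0], "delta_rot": [0, 0, 0.046]},
    {"gripper": 0.276, "offset": [0, 0, 0], "delta_rot": [0, 0, 0.046]},
    {"gripper": 0.276, "offset": [0, 0, 0], "delta_rot": [0, 0, 0.046]},
    {"gripper": 0.276, "offset": [0, 0, 0], "delta_rot": [0, 0, 0.046]},
    {"gripper": 0.276, "offset": [0, 0, 0], "delta_rot": [0, 0, 0.046]},
    {"gripper": 0.276, "offset": [0, 0, 0], "delta_rot": [0, 0, 0]}
  ]
}}

```text
clock: 8.62
eef_pos: [0.4989, 0.237, 0.2745]
eef_rot: [0.763, 0.647, -0.001, 0.0]
wrist_force: [1.1, 0.1, -1.2]
width: 0.283
gripper_force: 22.8
```

```bash
python3 - <<'E'
from h import *
go(.4998,.235,.275,-9.3)
f=ctrl.grab_frame("side"); P=pts(f)
def r(lab,x0,x1,y0,y1,z0,z1):
    b=P[(P[:,0]>x0)&(P[:,0]<x1)&(P[:,1]>y0)&(P[:,1]<y1)&(P[:,2]>z0)&(P[:,2]<z1)]
    print(lab,len(b),cv2.minAreaRect((b[:,:2]*1000).astype(np.float32)) if len(b) else "", b[:,2].min() if len(b) else "")
r("card",.42,.57,.15,.32,.12,.14)
r("jaws low",.42,.58,.15,.32,.15,.19)
r("jaws",.42,.58,.15,.32,.15,.22)
r("handles",.42,.58,.15,.32,.24,.29)
K=f["camera_matrix"];c=K@(f["R"]@np.array([.5,.235,.19])+f["t"]);u,v=(c[:2]/c[2]).astype(int);print(u,v)
cv2.imwrite("pics/f.png",cv2.resize(f["image"][v-65:v+65,u-80:u+80],None,fx=4.6,fy=4.6,interpolation=cv2.INTER_CUBIC))
E
```

```text
clock 8.62 pos [0.4989 0.237  0.2745] F [ 1.1  0.1 -1.2] grip 22.8 w 0.283
tool y yaw -9.4 shift cm [-0.19  0.12 -0.05] shift after turn [-0.19  0.12 -0.05] rot [-0.001  0.001 -0.002]
card 126 ((501.45489501953125, 234.5269775390625), (111.45266723632812, 5.504372596740723), 80.92147064208984) 0.12041330036112889
jaws low 93 ((499.1113586425781, 237.7473602294922), (22.462434768676758, 47.4210319519043), 74.7423324584961) 0.1661073068187514
jaws 255 ((499.3279113769531, 239.51234436035156), (29.22025489807129, 47.09050750732422), 71.7847671508789) 0.1661073068187514
handles 446 ((500.931884765625, 237.607666015625), (23.311750411987305, 51.14288330078125), 80.04351806640625) 0.24009101509109157
302 245
```

View pics/f.png

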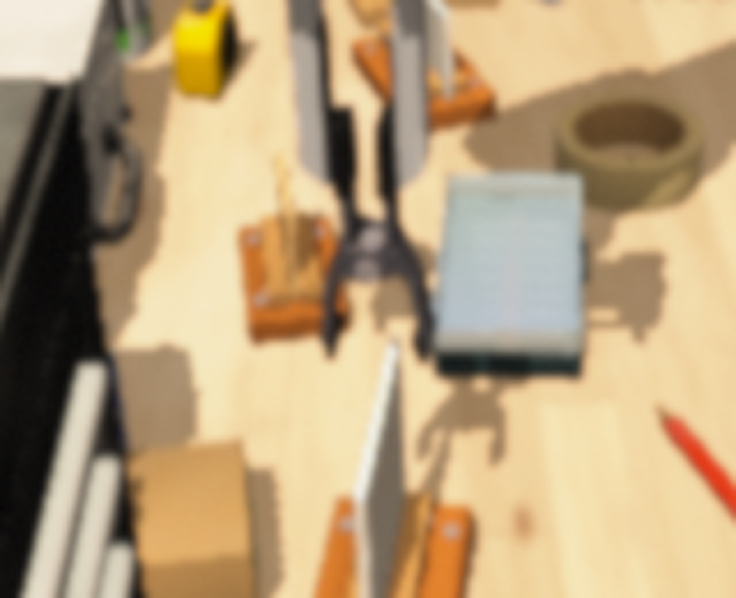

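Call:
{"method": "servo_tool", "body": {
  "rows": [
    {"gripper": 0.276, "offset": [-0.17, 0.18, 0], "delta_rot": [0, 0, 0]},
    {"gripper": 0.276, "offset": [0, 0, 0.5], "delta_rot": [0, 0, 0]},
    {"gripper": 0.276, "offset": [0, 0, 1.0], "delta_rot": [0, 0, 0]},
    {"gripper": 0.276, "offset": [0, 0, 1.0], "delta_rot": [0, 0, 0]},
    {"gripper": 0.276, "offset": [0, 0, 0.5], "delta_rot": [0, 0, 0]},
    {"gripper": 0.276, "offset": [0, 0, 0], "delta_rot": [0, 0, 0]},
    {"gripper": 0.276, "offset": [0, 0, 0], "delta_rot": [0, 0, 0]}
  ]
}}

```text
clock: 9.25
eef_pos: [0.5009, 0.2346, 0.2449]
eef_rot: [0.762, 0.648, -0.0, 0.0]
wrist_force: [0.8, -0.7, -0.5]
width: 0.28
gripper_force: 22.8
```

```bash
cat > chk.py <<'E'
from h import *
import sys
go(.5005,.235,.207,-9.3)
ims=[]
for n,(a,b) in (("side",(50,55)),("top",(50,50))):
    f=ctrl.grab_frame(n); P=pts(f)
    def r(lab,x0,x1,y0,y1,z0,z1):
        q=P[(P[:,0]>x0)&(P[:,0]<x1)&(P[:,1]>y0)&(P[:,1]<y1)&(P[:,2]>z0)&(P[:,2]<z1)]
        if len(q)>3: print(n,lab,len(q),[np.round(v,1) for v in cv2.minAreaRect((q[:,:2]*1000).astype(np.float32))])
    r("card",.42,.57,.15,.32,.12,.132); r("block",.42,.57,.14,.32,.012,.03)
    K=f["camera_matrix"];c=K@(f["R"]@np.array([.5,.235,.14])+f["t"]);u,v=(c[:2]/c[2]).astype(int)
    ims.append(cv2.resize(f["image"][v-45:v+45,u-35:u+35],(400,514),interpolation=cv2.INTER_CUBIC))
cv2.imwrite(sys.argv[1],np.hstack(ims))
E
python3 chk.py pics/g.png
```

```text
clock 9.25 pos [0.5009 0.2346 0.2449] F [ 0.8 -0.7 -0.5] grip 22.8 w 0.28
tool y yaw -9.28 shift cm [ 0.04 -0.04  3.79] shift after turn [ 0.04 -0.04  3.79] rot [-0.     0.001  0.   ]
side card 127 [array([501.4, 234.8]), array([111.6,   5.5]), np.float64(80.6)]
side block 895 [array([522.1, 232.4]), array([121.4, 112.2]), np.float64(81.2)]
top card 40 [array([497.7, 231.6]), array([102.4,   5.3]), np.float64(80.6)]
top block 477 [array([520.9, 229.9]), array([120.1, 116.6]), np.float64(80.2)]
```

View pics/g.png

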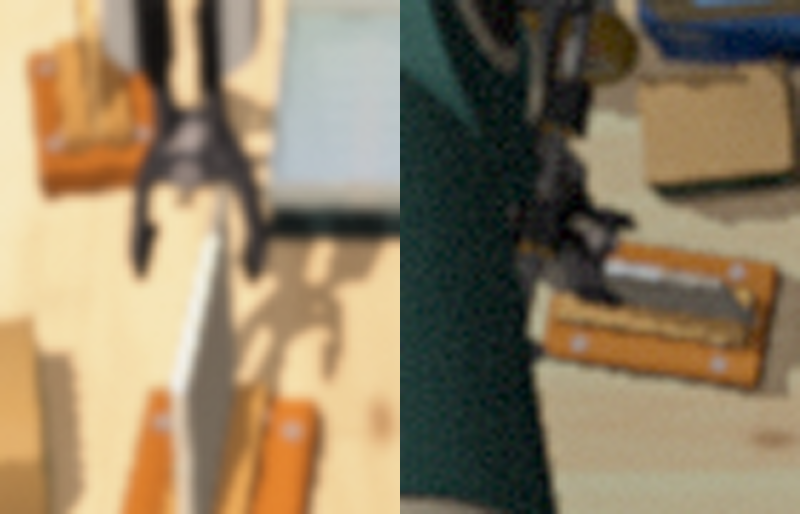

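Call:
{"method": "servo_tool", "body": {
  "rows": [
    {"gripper": 0.276, "offset": [0, 0, 0.5], "delta_rot": [0, 0, 0]},
    {"gripper": 0.276, "offset": [0, 0, 0.8], "delta_rot": [0, 0, 0]},
    {"gripper": 0.276, "offset": [0, 0, 0.8], "delta_rot": [0, 0, 0]},
    {"gripper": 0.276, "offset": [0, 0, 0.8], "delta_rot": [0, 0, 0]},
    {"gripper": 0.276, "offset": [0, 0, 0.6], "delta_rot": [0, 0, 0]},
    {"gripper": 0.276, "offset": [0, 0, 0.3], "delta_rot": [0, 0, 0]},
    {"gripper": 0.276, "offset": [0, 0, 0], "delta_rot": [0, 0, 0]},
    {"gripper": 0.276, "offset": [0, 0, 0], "delta_rot": [0, 0, 0]},
    {"gripper": 0.276, "offset": [0, 0, 0], "delta_rot": [0, 0, 0]},
    {"gripper": 0.276, "offset": [0, 0, 0], "delta_rot": [0, 0, 0]}
  ]
}}

```text
clock: 10.18
eef_pos: [0.5011, 0.2348, 0.2076]
eef_rot: [0.762, 0.648, 0.0, 0.0]
wrist_force: [-0.0, -0.2, 0.1]
width: 0.284
gripper_force: 22.8
```

```bash
python3 chk.py pics/h.png
```

```text
clock 10.18 pos [0.5011 0.2348 0.2076] F [-0.  -0.2  0.1] grip 22.8 w 0.284
tool y yaw -9.28 shift cm [ 0.01 -0.07  0.06] shift after turn [ 0.01 -0.07  0.06] rot [ 0. -0.  0.]
side card 110 [array([497.1, 255.2]), array([45.9, 57.3]), np.float64(16.2)]
side block 898 [array([520.7, 232.6]), array([121.6, 109.7]), np.float64(81.3)]
top card 46 [array([485.6, 214.4]), array([50.3, 45.8]), np.float64(54.5)]
top block 429 [array([520.6, 225.2]), array([113.3, 120.2]), np.float64(78.3)]
```

View pics/h.png

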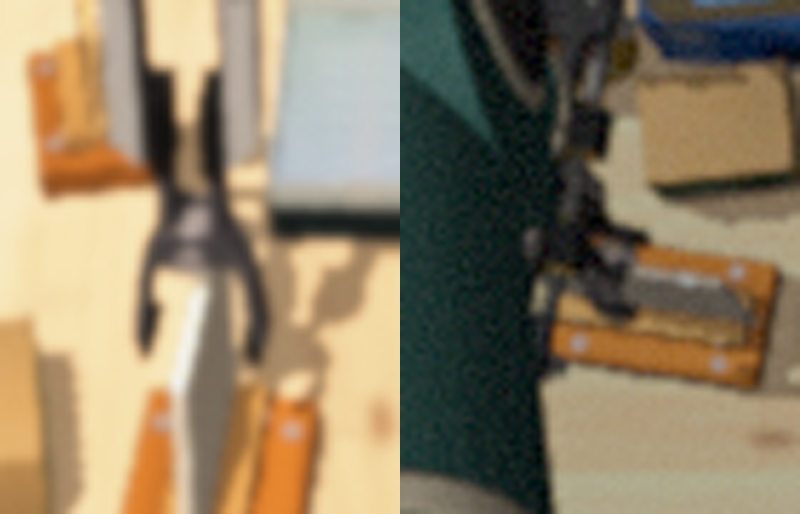

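```bash
python3 -c "
from station import ctrl
print(ctrl.close_job())"
```

```text
the job is handed in; nothing more can be done
None
```

The clamp is held fully open at about 23 N over the middle of the taller card's top edge. By measurement its jaws reach about 2.5 cm or more below the edge, one on each side. The last picture shows no contact and the wrist force was near zero. The job is handed in after about 10 s of robot time; the hand-in returned no verdict.

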